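# Dock an instrument tray over a raised retaining lip

### The arm

A 6-joint arm with a two-finger parallel gripper is mounted at the origin on a cart in front of the work surface, level with it; the furniture and walls round the work are solid. World frame = base frame: x ahead of the robot, y to its left, z up, the work surface at z = 0. Lengths are in m, angles in rad, forces in N, time in s.
With the tool pointing down it reaches from about 0.375 to 0.9 m from the base axis. Payload 3.1 kg.
Tool frame: the origin (TCP) lies on the centre line of the jaws, within the pads' length; the fingertips stand 14 mm ahead of it and the grasp point (between the pads) lies 5 mm behind it; y points along the fingers, z is the direction in which the jaws open and shut, and the axes are right-handed (so a half turn about y gives the same grasp; the last joint's range is limited). The gripper opens to 87 mm and grips with 3 to 60 N. Pads are 19 mm wide; open, the fingers measure 117 mm over their backs; the gripper's body (75 mm by 190 mm) begins 51 mm behind the grasp point.
Start: joints at [1.119, 0.527, 1.433, -0, 1.181, -0.178], TCP at [0.169, 0.602, 0.237] pointing down, gripper open.
Joint ranges: [-3.08, 3.08], [-0.75, 2.2], [0.22, 2.44], [-1.43, 4.57], [0, 2.65], [-2.85, 2.85]. Speed limits (rad/s): [2.79, 2.79, 3.14, 3.14, 3.14, 3.14].

### API

Orientations are given as a unit quaternion [x, y, z, w].
In Python, from rig import robot, vision gives the robot as it stands.
- The arm moves only by the shell command python3 -m crank 'ROWS' [FORCE]. ROWS is JSON, a list of rows, each a list of 7 numbers: the shift along the tool's x, y, z as a fraction of full scale, then the turn, a rotation vector about the tool's x, y, z as a fraction of full scale, then the gripper command: -1 is shut, 1 is fully open, values between are in proportion. In form: [[x, y, z, wx, wy, wz, grip], ...]. A call has 1 to 10 rows; each row is the pose to reach, as a shift and turn from the pose commanded when the call began, along the tool's axes at that moment, turning the shorter way round; what a row does not reach only later rows make up. Full scale, the value 1, is 50 cm for a shift and pi rad for a turn. A row lasts 1/8 s, in which the tool goes at most 62.5 mm and 10.7 degrees, less where a joint would pass 70% of its speed; a pose out of reach is approached as far as the arm can. A call with a number of a shift or a turn outside -1 to 1 is refused whole. A call with a gripper value outside its range is refused whole. The fingers move at their own pace and stop on an object; FORCE is the grip in N (left out, the last holds). Time passes only in rows, so rows that repeat a pose let the fingers close. It gives the time, the measured TCP pose, the force and the opening at its end, in the units of the state.
- robot.get_obs(): the state, without advancing time (a new reading comes with each control period).
- vision.camera(name): name is "scene" or "side" or "wrist"; returns the picture (400x640x3 uint8, blue, green, red); there is no depth.
- vision.camera_info(name): a dict with "vfov" (degrees; the focal length in pixels is half the picture's height over the tangent of half this angle, whatever the lens; pixels are square), "cx", "cy" (the principal point, pixels), "world_from_camera" (4x4, takes a point from camera to world coordinates); the wrist camera has in their place "tool_from_camera" (4x4, takes a point from camera to tool coordinates, whose origin is the TCP and whose axes are the tool frame's). Camera axes: x right, y up, looking along -z (the intrinsics and any distortion apply to the point x, -y, -z); pixel columns grow to the right and rows downward; lengths in m; the calibration is good to about 2 mm. A picture is of the moment at which its call begins: read the wrist's pose just before it. camera_info takes no time and is no camera call.
- robot.hand_in(): hands the job in, once; it reports no verdict.
The state is a dict: "time": time; "q": joint angles; "joint_velocities": joint speeds; "joint_torque": joint torques, N m; "position": TCP position; "tool_rot": TCP orientation; "ft_force": force on the tool from outside, world axes, zero at the start; "moment": the same for the moment, N m; "grip_width": finger opening in m.
Only numpy, scipy, OpenCV 4.12 (cv2) and the standard library are available. Lean on these libraries where they do the work, as an engineer would, in place of code of your own. Each camera call takes 0.05 s, during which the arm holds its last target.

### The job

Put the steel instrument tray away in its docking bay: bring its leading end up to the raised lip, tip that end up and rest it on the lip while the other end still stands on the bench, then push the tray on over the lip until the whole tray lies flat on the bay floor behind it. Tip and slide it, do not carry it; ease each end down instead of letting it drop, do not ram the lip or the walls, keep the swab tin standing in the tray, leave the things around alone, and let go at the end.

Things in the scene. Friction and masses are not known exactly. Their poses are not given: they have to be found in the camera images.
- tray: Open stainless tray, 180 (x) x 130 (y) x 40 mm, 3 mm walls and floor, 0.45 to 0.9 kg, loose, the tin standing in it. Origin: centre of its underside; x points to the leading end, which faces the bay at the start; z up. Over each end a fixed round handle bar along y, 12 mm thick, 80 mm long between its posts, centre line 70 mm above the underside, 9 mm in from the end.
- front_bar (a point): Middle of the leading handle bar's centre line (axes as the tray's). A gripped bar can turn between the fingers as the tray tips.
- rear_bar (a point): Middle of the trailing handle bar's centre line (axes as the tray's).
- tray_front (a point): Middle of the leading lower edge of the tray (axes as the tray's).
- tray_rear (a point): Middle of the trailing lower edge of the tray (axes as the tray's).
- bay: Rigid docking bay screwed to the bench. Origin: on the bench surface under the middle of the lip; x points level into the bay, y along the lip. The dark steel lip across the entrance is 8 mm thick (x -4 to +4 mm), round-topped, and clamped at a height that differs every time: its top stands 12 to 24 mm above the bench (not reported: see or feel it).
- bay_floor (a point): Centre of the bay's floor, axes as the bay's. The floor lies 4 mm above the bench and runs from x = 4 to 194 mm of the bay's frame, to the back wall. Side walls are 140 mm apart (5 mm clear of the tray each side) and run from x = -10 mm to the back, with 20 mm long cheeks in front flaring outward. Side and back walls are 30 mm high, 8 mm thick.
- swab_tin: Round open steel tin, 61 mm across, 35 mm high, loose, standing near the middle of the tray. Origin: centre of its underside.
- reagent_0: Small amber bottle, 34 mm across, 75 mm high, loose bystander to the right of the bay. Origin: centre of its underside.
- reagent_1: A second small amber bottle, 34 mm across, 75 mm high, loose bystander to the right of the bay. Origin: centre of its underside.
- burner_snuffer: Small steel snuffer cap, 34 mm across, 30 mm high, loose bystander to the left of the bay. Origin: centre of its underside.
Not all that is in view belongs to the job. Leave any green look-alike of the tray alone.

How it is judged:
On the way, in this order (a step that is already met when the one before it is completed fails the run):
1. The tray's leading end is over the lip and the tray bears on the lip, with its trailing end still on the bench in front of the bay (x of tray_front in the frame of bay above 0.008 m and z of tray_front in the frame of bay above 0.009 m and x of tray in the frame of bay below -0.005 m and height (world z) of tray_rear below 0.006 m and contact force between tray and bay above 0.8 N), for 0.2 s.
2. More than half of the tray is past the lip, the tray bears on the bay, and its trailing end is not yet behind the lip (x of tray in the frame of bay above 0.012 m and x of tray_rear in the frame of bay below 0.002 m and contact force between tray and bay above 0.8 N), for 0.2 s.
At the end, for the whole second after the job is handed in: The tray lies flat (within 0.03 rad) on the bay floor, both lower end edges within 3 mm of the floor, its trailing edge behind the lip and its leading edge before the back wall, at rest; the tin stands upright inside the tray (x of tray_rear in the frame of bay above 0.002 m and z of each of tray_rear, tray_front in the frame of bay below 0.007 m and x of tray_front in the frame of bay below 0.197 m and angle between tray's own z axis and vertical below 0.03 rad and angle between the x axis of tray and the x axis of bay, either way round below 0.12 rad and linear speed of tray below 0.02 m/s and horizontal distance between swab_tin and tray below 0.08 m and z of swab_tin in the frame of tray below 0.012 m and angle between swab_tin's own z axis and vertical below 0.1 rad); the robot touches nothing.
It fails at once if An end of the tray dropped or the tray jerked round (it turns faster than 1.5 rad/s) (angular speed of tray above 1.5 rad/s).
It fails at once if The tray pressed or rammed against the bay with more than 30 N (contact force between tray and bay above 30 N).
It fails at once if The tray carried (both ends more than 36 mm above the bench) (height (world z) of each of tray_front, tray_rear above 0.036 m).
It fails at once if The swab tin tipped over (angle between swab_tin's own z axis and vertical above 0.7 rad).
It fails at once if A bystander moved more than 20 mm (distance of any of reagent_0, reagent_1, burner_snuffer from where it was at the start of the episode above 0.02 m).
It also fails if it takes over 72 s, if anything falls off the work surface, if the arm or the gripper's body presses on something with over 40 N, if the wrist force passes 120 N, or if a joint passes its speed limit or range.

## Working session

There is one attempt and no reset: what is moved stays moved. The work goes in short steps, Python scripts to look and compute and a shell command to move; the robot and the scene stay as the last step left them, time stands still between calls to the robot, and variables do not carry over. Pictures are saved under pics/ and viewed, and the job is handed in when it is done.

```bash
ls; mkdir -p pics
python3 - <<'E'
from rig import robot, vision
import cv2, numpy as np
o=robot.get_obs()
for k,v in o.items(): print(k,np.round(v,4))
for n in ("scene","side","wrist"):
    i=vision.camera_info(n); print(n,{k:(np.round(v,4).tolist()) for k,v in i.items()})
    cv2.imwrite(f"pics/a_{n}.png",vision.camera(n))
E
```

```text
pics
time 0.0
q [ 1.1185  0.5284  1.4339 -0.      1.1814 -0.1785]
joint_velocities [-0.0022 -0.0004  0.0015 -0.     -0.0022  0.002 ]
joint_torque [ 7.00000e-04 -4.40039e+01 -1.76596e+01  6.33000e-02  5.82000e-02
 -2.00000e-04]
position [0.1687 0.6011 0.2356]
tool_rot [ 0.7012 -0.0967  0.0963 -0.6998]
ft_force [-0.2444 -0.8014  0.0576]
moment [-0.021  -0.0196  0.0292]
grip_width 0.0871
scene {'vfov': 57.3616, 'cx': 324.8786, 'cy': 201.4395, 'world_from_camera': [[0.6958, 0.4854, -0.5294, 0.034], [-0.718, 0.4502, -0.5309, -0.6498], [-0.0194, 0.7495, 0.6617, 0.7393], [0.0, 0.0, 0.0, 1.0]]}
side {'vfov': 52.6798, 'cx': 312.2801, 'cy': 197.8204, 'world_from_camera': [[-0.4772, 0.7754, -0.4135, 0.041], [-0.8787, -0.4154, 0.2351, 0.1732], [0.0105, 0.4756, 0.8796, 1.2186], [0.0, 0.0, 0.0, 1.0]]}
wrist {'vfov': 62.1729, 'cx': 319.4679, 'cy': 198.2514, 'tool_from_camera': [[-0.0015, -0.9625, -0.2714, -0.0744], [-0.0005, 0.2714, -0.9625, -0.1489], [1.0, -0.0013, -0.0009, 0.0004], [0.0, 0.0, 0.0, 1.0]]}
```

View pics/a_scene.png

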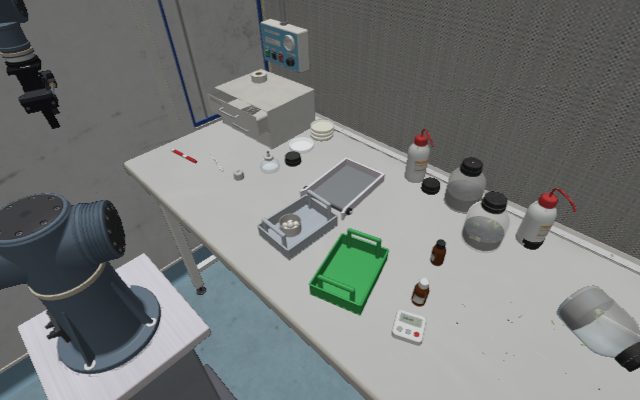

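View pics/a_side.png

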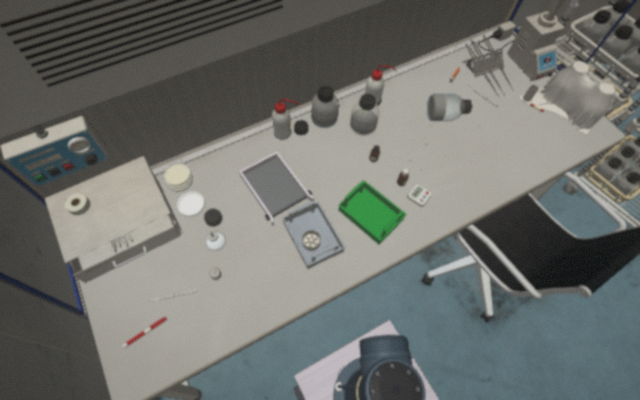

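View pics/a_wrist.png

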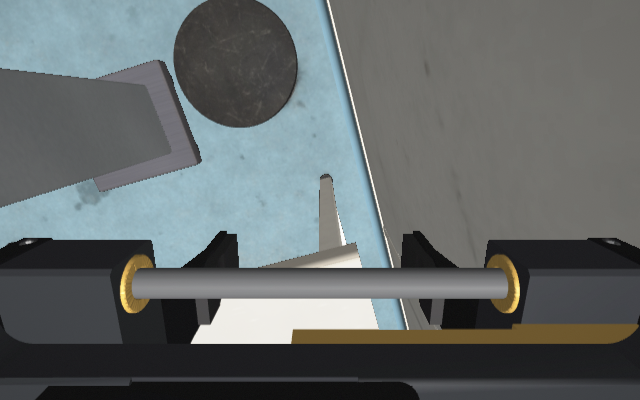

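The grey tray with the tin is at about (298,223) in the scene view. The bay is behind it at (345,185), with the green look-alike at (350,270). I'll zoom in on these.

Run:
```python
import cv2
a=cv2.imread("pics/a_scene.png")[140:290,240:410]; cv2.imwrite("pics/b1.png",cv2.resize(a,None,fx=4,fy=4,interpolation=cv2.INTER_CUBIC))
a=cv2.imread("pics/a_side.png")[140:280,220:370]; cv2.imwrite("pics/b2.png",cv2.resize(a,None,fx=4,fy=4,interpolation=cv2.INTER_CUBIC))
```

```text
(no output)
```

View pics/b1.png

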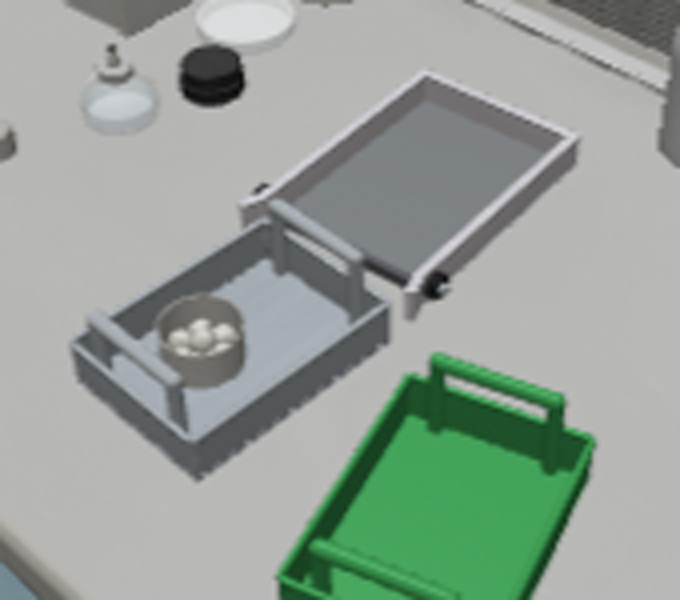

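View pics/b2.png

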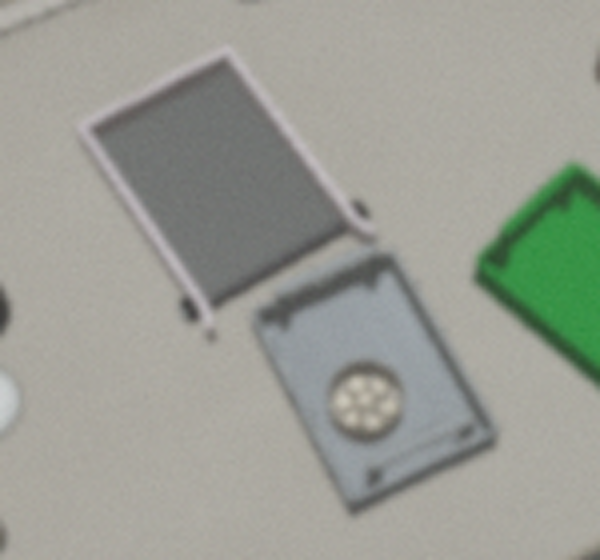

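```bash
cat > h.py <<'E'
import numpy as np
from rig import robot, vision
from scipy.spatial.transform import Rotation as R
def ray(n,u,v,obs=None):
    i=vision.camera_info(n); f=200/np.tan(np.radians(i['vfov'])/2)
    d=np.array([(u-i['cx'])/f,-(v-i['cy'])/f,-1])
    if n=='wrist':
        T=np.eye(4); T[:3,:3]=R.from_quat(obs['tool_rot']).as_matrix(); T[:3,3]=obs['position']
        T=T@np.array(i['tool_from_camera'])
    else: T=np.array(i['world_from_camera'])
    return T[:3,3],T[:3,:3]@d
def plane(n,u,v,z,obs=None):
    o,d=ray(n,u,v,obs); return o+d*(z-o[2])/d[2]
def proj(n,p,obs=None):
    i=vision.camera_info(n); f=200/np.tan(np.radians(i['vfov'])/2)
    T=np.array(i['world_from_camera']) if n!='wrist' else None
    if n=='wrist':
        T=np.eye(4); T[:3,:3]=R.from_quat(obs['tool_rot']).as_matrix(); T[:3,3]=obs['position']
        T=T@np.array(i['tool_from_camera'])
    c=T[:3,:3].T@(np.asarray(p)-T[:3,3])
    return np.array([i['cx']+f*c[0]/-c[2], i['cy']-f*c[1]/-c[2]])
E
python3 - <<'E'
from h import *
S=lambda u,v:('scene',240+u/4,140+v/4); D=lambda u,v:('side',220+u/4,140+v/4)
def P(s,a,z): print(s,np.round(plane(*a,z),4))
print('tray rim')
P('FR',S(390,308),.04);P('RR',S(200,440),.04);P('RL',S(75,347),.04);P('FL',S(265,222),.04)
P('FL',D(257,322),.04);P('FR',D(390,257),.04);P('RR',D(493,435),.04);P('RL',D(353,505),.04)
print('bars'); P('f1',S(272,208),.07);P('f2',S(358,260),.07);P('r1',S(93,320),.07);P('r2',S(180,382),.07)
print('bay');P('BL',S(427,72),.03);P('BR',S(580,137),.03);P('Lf',S(243,207),.03);P('Rf',S(410,292),.03)
P('BR',D(228,50),.03);P('BL',D(82,128),.03);P('Lf',D(205,318),.03);P('Rf',D(370,238),.03)
print('tin');P('',S(201,315),.035);P('',D(366,400),.035)
print('lip');P('L',D(215,302),.02);P('R',D(350,228),.02)
E
```

```text
tray rim
FR [ 0.5706 -0.1594  0.04  ]
RR [ 0.401 -0.153  0.04 ]
RL [ 0.3983 -0.0298  0.04  ]
FL [ 0.5751 -0.0301  0.04  ]
FL [ 0.5648 -0.0228  0.04  ]
FR [ 0.5659 -0.1455  0.04  ]
RR [ 0.3915 -0.1408  0.04  ]
RL [ 0.3932 -0.0182  0.04  ]
bars
f1 [ 0.5659 -0.0492  0.07  ]
f2 [ 0.5675 -0.1324  0.07  ]
r1 [ 0.4063 -0.0454  0.07  ]
r2 [ 0.4086 -0.1293  0.07  ]
bay
BL [0.8111 0.0194 0.03  ]
BR [ 0.8256 -0.1302  0.03  ]
Lf [0.5836 0.0037 0.03  ]
Rf [ 0.5999 -0.1517  0.03  ]
BR [ 0.8201 -0.1213  0.03  ]
BL [0.8062 0.0258 0.03  ]
Lf [0.5924 0.0111 0.03  ]
Rf [ 0.5939 -0.1421  0.03  ]
tin
 [ 0.4801 -0.0649  0.035 ]
 [ 0.4658 -0.0689  0.035 ]
lip
L [ 0.6063 -0.0038  0.02  ]
R [ 0.6149 -0.1345  0.02  ]
```

```bash
cat >> h.py <<'E'
def Rdown(yaw,flip=0):
    # tool y down, tool z along heading yaw (flip: opposite)
    z=np.array([np.cos(yaw),np.sin(yaw),0])*(-1 if flip else 1); y=np.array([0,0,-1.]); x=np.cross(y,z)
    return np.stack([x,y,z],1)
def goal(pos,Rm,obs=None):
    o=obs or robot.get_obs(); R0=R.from_quat(o['tool_rot']).as_matrix()
    s=R0.T@(np.array(pos)-o['position'])/0.5
    w=R.from_matrix(R0.T@Rm).as_rotvec()/np.pi
    print('shift',np.round(s,4),'turn',np.round(w,4), 'steps',np.abs(s).max()*.5/.0625, np.degrees(np.linalg.norm(w)*np.pi)/10.7)
def st():
    o=robot.get_obs(); R0=R.from_quat(o['tool_rot']).as_matrix()
    print('t',round(float(o['time']),2),'p',np.round(o['position'],4),'yawz',np.degrees(np.arctan2(R0[1,2],R0[0,2])).round(2),'yz',R0[2].round(4),'F',np.round(o['ft_force'],2),'w',np.round(o['grip_width'],4),'q',np.round(o['q'],2))
    return o
E
python3 - <<'E'
from h import *
st()
for f in (0,1): goal([.50,-.05,.36],Rdown(0,f))
E
```

```text
t 0.15 p [0.1687 0.6013 0.2358] yawz 74.31 yz [-3.0e-04 -1.0e+00 -1.6e-03] F [-0.49 -0.45  0.71] w 0.0872 q [ 1.12  0.53  1.43 -0.    1.18 -0.18]
shift [ 0.9899 -0.2469 -1.0753] turn [5.000e-04 4.129e-01 3.000e-04] steps 8.602310138470138 6.945305210393338
shift [ 0.9899 -0.2469 -1.0753] turn [ 3.000e-04 -5.871e-01 -5.000e-04] steps 8.602310138470138 9.877132275047638
```

```bash
python3 -m crank '[[0,-0.2,0,0,0,0,1],[0.2,-0.25,-0.2,0,0.1,0,1],[0.4,-0.25,-0.4,0,0.2,0,1],[0.6,-0.25,-0.6,0,0.3,0,1],[0.8,-0.25,-0.8,0,0.4,0,1],[0.96,-0.25,-1,0,0.413,0,1],[0.96,-0.25,-1,0,0.413,0,1],[0.96,-0.25,-1,0,0.413,0,1],[0.96,-0.25,-1,0,0.413,0,1],[0.96,-0.25,-1,0,0.413,0,1]]'
python3 - <<'E'
from h import *
import cv2
o=st(); cv2.imwrite("pics/c_wrist.png",vision.camera("wrist"))
goal([.55,0.03,.42],Rdown(0,0))
E
```

```text
time: 1.4
position: [0.4328, 0.1106, 0.3561]
tool_rot: [0.5, -0.5, 0.5, -0.5]
ft_force: [0.4, 0.8, -0.4]
grip_width: 0.0869
t 1.4 p [0.4328 0.1106 0.3561] yawz -0.04 yz [-3.e-04 -1.e+00  3.e-04] F [ 0.39  0.79 -0.35] w 0.0869 q [-0.    0.14  1.68  0.    1.32 -0.  ]
shift [ 0.1467 -0.1247  0.2264] turn [-0.0016 -0.0021  0.0022] steps 1.8115975530392006 0.05844550900199997
```

View pics/c_wrist.png

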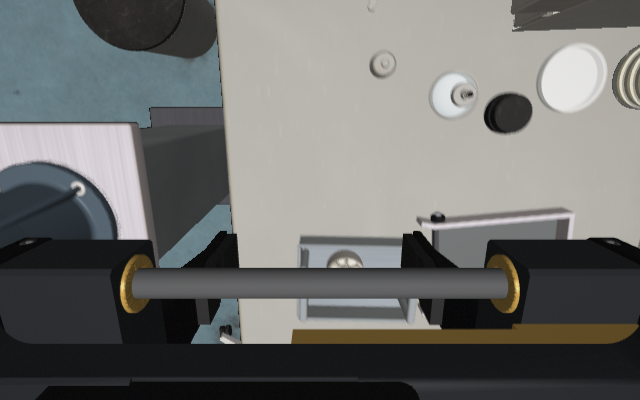

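```bash
python3 - <<'E'
from h import *
goal([.59,-.155,.2],Rdown(0.0,0))
E
python3 -m crank '[[0.1,0,0.06,0,0,0,1],[0.2,0,0.12,0,0,0,1],[0.3,0.0,0.18,0,0,0,1],[0.4,0.1,0.25,0,0,0,1],[0.53,0.2,0.314,0,0,0,1],[0.53,0.31,0.314,0,0,0,1],[0.53,0.31,0.314,0,0,0,1],[0.53,0.31,0.314,0,0,0,1],[0.53,0.31,0.314,0,0,0,1]]'
python3 - <<'E'
from h import *
import cv2,json
o=st(); im=vision.camera("wrist"); cv2.imwrite("pics/d_wrist.png",im)
json.dump({k:np.array(v).tolist() for k,v in o.items()},open('d_obs.json','w'))
c=im[0:240,:]; 
cv2.imwrite("pics/d1.png",cv2.resize(c[:,60:330],None,fx=2.9,fy=2.4,interpolation=cv2.INTER_CUBIC))
cv2.imwrite("pics/d2.png",cv2.resize(c[:,310:580],None,fx=2.9,fy=2.4,interpolation=cv2.INTER_CUBIC))
E
```

```text
shift [0.5131 0.3182 0.3067] turn [-0.0016 -0.0021  0.0022] steps 4.104842054247176 0.05844550900199997
time: 2.58
position: [0.5897, -0.1522, 0.202]
tool_rot: [0.5, -0.5, 0.5, -0.5]
ft_force: [0.1, -0.9, -0.1]
grip_width: 0.0867
t 2.58 p [ 0.5897 -0.1522  0.202 ] yawz -0.01 yz [ 4.0e-04 -1.0e+00  1.3e-03] F [ 0.06 -0.88 -0.06] w 0.0867 q [-0.44  0.55  1.51  0.    1.08 -0.44]
```

View pics/d_wrist.png

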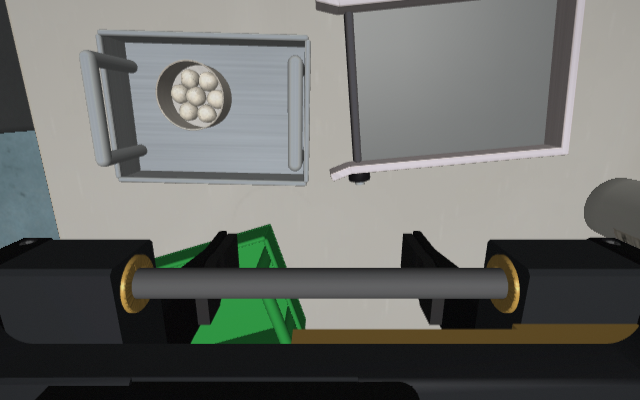

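View pics/d1.png

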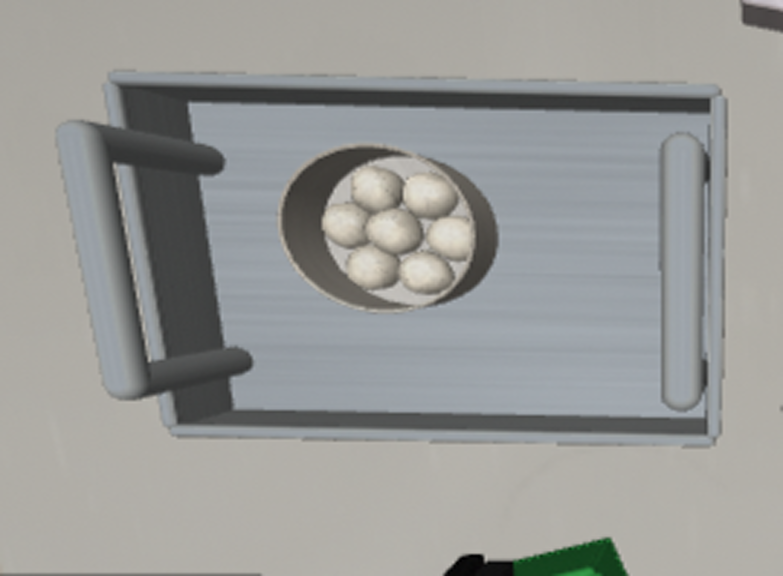

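View pics/d2.png

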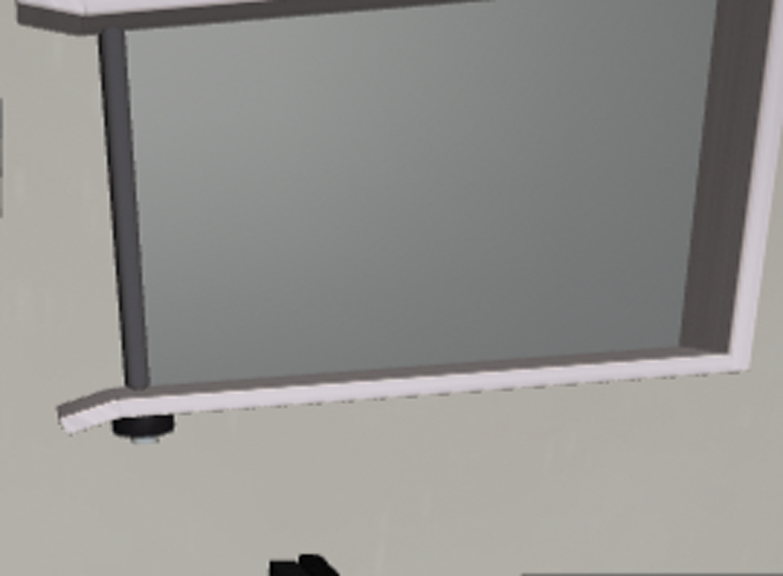

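Run:
```python
from h import *
import json
o=json.load(open('d_obs.json'))
A=lambda x,y,z:plane('wrist',60+x/2.9,y/2.4,z,o); B=lambda x,y,z:plane('wrist',310+x/2.9,y/2.4,z,o)
def sh(n,p): print(n,np.round(p[:2],4))
FL,FR,RL,RR=A(722,90,.04),A(716,443,.04),A(108,73,.04),A(170,435,.04)
for n,p in zip('FL FR RL RR'.split(),(FL,FR,RL,RR)): sh(n,p)
ang=lambda a,b:np.degrees(np.arctan2(b[1]-a[1],b[0]-a[0])).round(2)
print('tray ctr',(FL+FR+RL+RR)/4,'yaws',ang(RL,FL),ang(RR,FR),ang(FR,FL)-90,ang(RR,RL)-90,'L,W',np.linalg.norm(FL-RL),np.linalg.norm(FL-FR),np.linalg.norm(RR-RL))
f1,f2,r1,r2=A(683,138,.07),A(681,405,.07),A(78,128,.07),A(127,392,.07)
print('front bar',(f1+f2)/2,'rear bar',(r1+r2)/2, ang(f2,f1)-90,ang(r2,r1)-90,np.linalg.norm(f1-f2))
sh('tin',A(388,228,.035))
a,b=B(150,387,.004),B(680,348,.004); c=B(716,0,.004); d=B(130,28,.004); e=B(495,0,.004)
print('right floor',a,b,ang(a,b),'back',ang(b,c)-90,'left',d,e,ang(d,e))
a2,b2=B(118,395,.03),B(727,350,.03);print('right inner top',a2,b2,ang(a2,b2))
print('lip front edge@bench',B(127,385,0.0),B(100,35,0),'lip back@floor',B(150,385,.004),B(127,30,.004))
print('lip front edge @.018',B(127,385,0.018),B(100,35,0.018))
```

```text
FL [ 0.5809 -0.022 ]
FR [ 0.578  -0.1514]
RL [ 0.4007 -0.0168]
RR [ 0.3975 -0.1483]
tray ctr [ 0.4892742  -0.08465235  0.04      ] yaws -1.66 -0.98 -1.2999999999999972 -1.4099999999999966 L,W 0.18030865868785612 0.12943844492126702 0.13158426434674275
front bar [ 0.56999739 -0.08605061  0.07      ] rear bar [ 0.40690507 -0.08240953  0.07      ] -1.4300000000000068 -1.3100000000000023 0.08862102614100359
tin [ 0.4757 -0.0691]
right floor [ 0.63464055 -0.13469813  0.004     ] [ 0.82417284 -0.11745074  0.004     ] 5.2 back 5.680000000000007 left [0.62309287 0.00659687 0.004     ] [0.739892   0.01652177 0.004     ] 4.86
right inner top [ 0.62060021 -0.13369758  0.03      ] [ 0.82236006 -0.11522804  0.03      ] 5.23
lip front edge@bench [ 0.62668063 -0.13447467  0.        ] [0.6137189  0.00506313 0.        ] lip back@floor [ 0.63460879 -0.13381443  0.004     ] [0.62214326 0.00589406 0.004     ]
lip front edge @.018 [ 0.62477974 -0.13154726  0.018     ] [0.61248296 0.0008321  0.018     ]
```

Run:
```python
from h import *
o=st()
goal([.570,-.0861,.065],Rdown(np.radians(-1.35),0))
```

```text
t 2.62 p [ 0.5899 -0.1522  0.2026] yawz 0.02 yz [ 9.0e-04 -1.0e+00  2.3e-03] F [0.76 0.33 0.67] w 0.0867 q [-0.44  0.54  1.51  0.    1.08 -0.44]
shift [-0.1324  0.275  -0.0405] turn [-0.0007  0.0076  0.0003] steps 2.199951721836886 0.12833404000819357
```

```bash
python3 -m crank '[[-0.07,0,-0.02,0,0.0076,0,1],[-0.132,0.0,-0.04,0,0.0076,0,1],[-0.132,0.08,-0.04,0,0.0076,0,1],[-0.132,0.16,-0.04,0,0.0076,0,1],[-0.132,0.22,-0.04,0,0.0076,0,1],[-0.132,0.25,-0.04,0,0.0076,0,1],[-0.132,0.276,-0.04,0,0.0076,0,1],[-0.132,0.276,-0.04,0,0.0076,0,1],[-0.132,0.276,-0.04,0,0.0076,0,1]]'
python3 - <<'E'
from h import *
import cv2
o=st(); cv2.imwrite("pics/e_wrist.png",vision.camera("wrist")); cv2.imwrite("pics/e_scene.png",cv2.resize(vision.camera("scene")[120:300,220:440],None,fx=3,fy=3))
E
```

```text
time: 3.75
position: [0.57, -0.0868, 0.064]
tool_rot: [0.494, -0.505, 0.507, -0.494]
ft_force: [0.5, 0.1, -0.1]
grip_width: 0.0866
t 3.75 p [ 0.57   -0.0868  0.064 ] yawz -1.39 yz [ 6.0e-04 -1.0e+00  1.8e-03] F [ 0.48  0.11 -0.07] w 0.0866 q [-0.34  0.71  1.69 -0.    0.74 -0.32]
```

View pics/e_wrist.png

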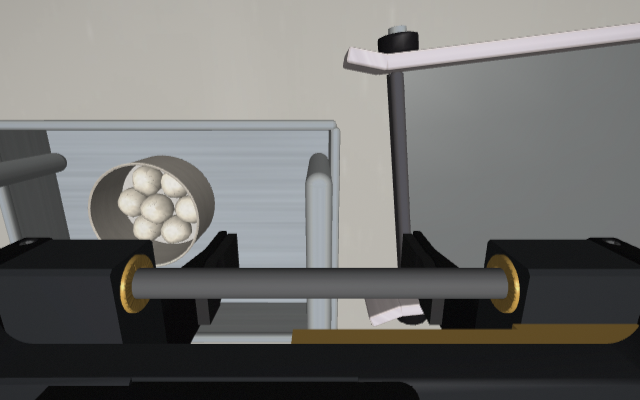

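View pics/e_scene.png

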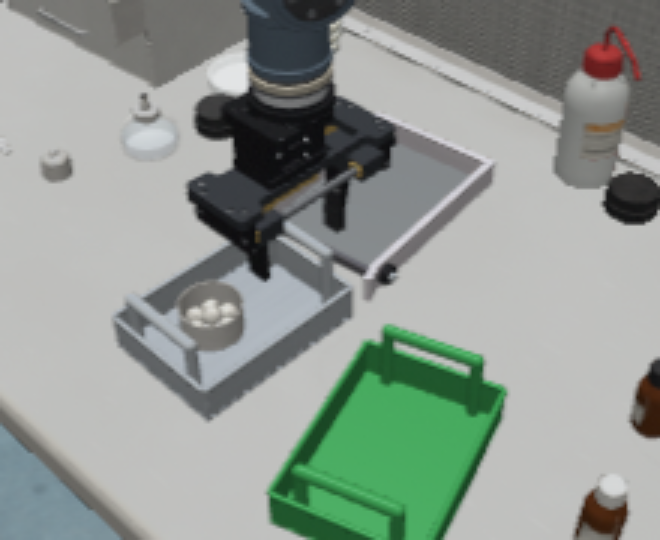

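The bar (col 319) is centred between the fingers, so I'll close the gripper.

```bash
python3 -m crank '[[0,0,0,0,0,0,0],[0,0,0,0,0,0,-0.6],[0,0,0,0,0,0,-0.9],[0,0,0,0,0,0,-1],[0,0,0,0,0,0,-1],[0,0,0,0,0,0,-1],[0,0,0,0,0,0,-1]]' 40
python3 - <<'E'
from h import *
o=st()
E
```

```text
time: 4.72
position: [0.5693, -0.0866, 0.063]
tool_rot: [-0.494, 0.506, -0.506, 0.494]
ft_force: [0.2, -0.3, 0.4]
grip_width: 0.0252
t 4.72 p [ 0.5693 -0.0866  0.063 ] yawz -1.39 yz [-0.e+00 -1.e+00 -1.e-04] F [ 0.18 -0.25  0.44] w 0.0252 q [-0.34  0.71  1.69 -0.    0.74 -0.32]
```

Still closing; I'll give it a few more rows.

```bash
python3 -m crank '[[0,0,0,0,0,0,-1],[0,0,0,0,0,0,-1],[0,0,0,0,0,0,-1]]' 40
python3 - <<'E'
from h import *
o=st()
# plan: bay frame
yb=np.radians(5.2); B0=np.array([.6244,-.0643]); ex=np.array([np.cos(yb),np.sin(yb)]); ey=np.array([-ex[1],ex[0]])
g=o['position'][:2]
print('bar in bay',(g-B0)@ex,(g-B0)@ey)
# target: theta .15 ; tray_front at bay x -0.012(before lip) & +0.02 ; bar from front edge: (-9,70)rotated
for th,xf in ((.15,-.02),(.15,.022)):
    c,s=np.cos(th),np.sin(th)
    bx=xf-.009*c-.07*s; bz=.18*s+.07*c-.009*s
    p=B0+ex*bx; print(th,xf,'bar bay',bx,bz,'world',p)
    goal([p[0],p[1],bz-.007],Rdown(yb,0),o)
E
```

```text
time: 5.1
position: [0.5694, -0.0866, 0.063]
tool_rot: [0.494, -0.506, 0.506, -0.494]
ft_force: [0.4, 0.3, -1.4]
grip_width: 0.0104
t 5.1 p [ 0.5694 -0.0866  0.063 ] yawz -1.4 yz [ 0.e+00 -1.e+00  3.e-04] F [ 0.35  0.3  -1.41] w 0.0104 q [-0.34  0.71  1.69  0.    0.74 -0.32]
bar in bay -0.05674945401905632 -0.017275988714665687
0.15 -0.02 bar bay -0.03935960897457633 0.09476789610850843 world [ 0.58520238 -0.06786726]
shift [-0.0383 -0.0496  0.0306] turn [-0.0001 -0.0367  0.    ] steps 0.39690951572097305 0.6168781368232877
0.15 0.022 bar bay 0.0026403910254236725 0.09476789610850843 world [ 0.62702952 -0.06406069]
shift [-0.048  -0.0496  0.114 ] turn [-0.0001 -0.0367  0.    ] steps 0.9122929433729525 0.6168781368232877
```

```bash
python3 -m crank '[[0,-0.008,0,0,0,0,-1],[0,-0.016,0,0,0,0,-1],[-0.006,-0.024,0.005,0,-0.006,0,-1],[-0.012,-0.032,0.010,0,-0.012,0,-1],[-0.018,-0.040,0.015,0,-0.018,0,-1],[-0.024,-0.050,0.020,0,-0.024,0,-1],[-0.032,-0.050,0.025,0,-0.030,0,-1],[-0.038,-0.050,0.030,0,-0.0367,0,-1],[-0.038,-0.050,0.030,0,-0.0367,0,-1],[-0.038,-0.050,0.030,0,-0.0367,0,-1]]' 40
python3 - <<'E'
from h import *
import cv2
o=st(); cv2.imwrite("pics/f_wrist.png",vision.camera("wrist")); cv2.imwrite("pics/f_scene.png",cv2.resize(vision.camera("scene")[120:300,220:440],None,fx=3,fy=3)); cv2.imwrite("pics/f_side.png",cv2.resize(vision.camera("side")[120:300,220:440],None,fx=3,fy=3))
E
```

```text
time: 6.35
position: [0.585, -0.068, 0.088]
tool_rot: [-0.522, 0.477, -0.477, 0.522]
ft_force: [0.7, -0.2, -3.9]
grip_width: 0.01
t 6.35 p [ 0.585 -0.068  0.088] yawz 5.2 yz [ 0.e+00 -1.e+00  5.e-04] F [ 0.73 -0.15 -3.92] w 0.01 q [-0.31  0.68  1.64  0.    0.82 -0.4 ]
```

View pics/f_wrist.png

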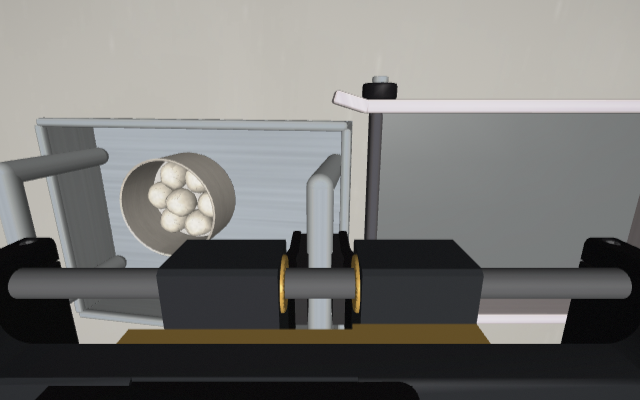

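View pics/f_scene.png

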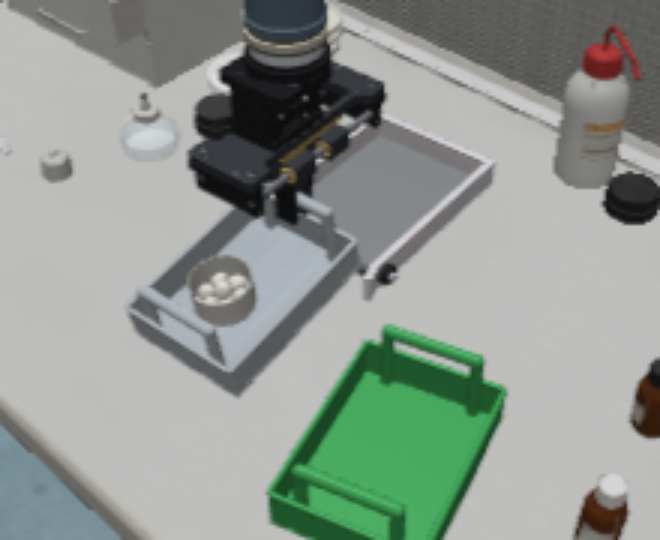

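View pics/f_side.png

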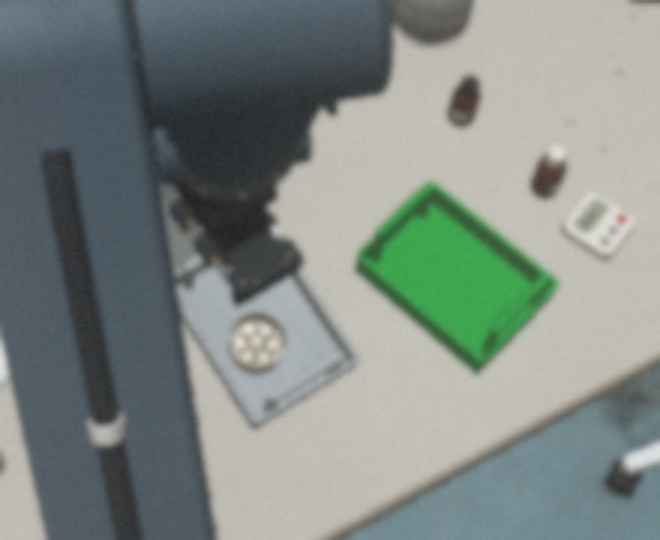

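Run:
```python
from h import *
import cv2
im=cv2.imread('pics/f_wrist.png')
cv2.imwrite('pics/f1.png',cv2.resize(im[70:270,20:220],None,fx=3,fy=3,interpolation=cv2.INTER_CUBIC))
cv2.imwrite('pics/f2.png',cv2.resize(im[70:270,290:490],None,fx=3,fy=3,interpolation=cv2.INTER_CUBIC))
```

```text
(no output)
```

View pics/f1.png

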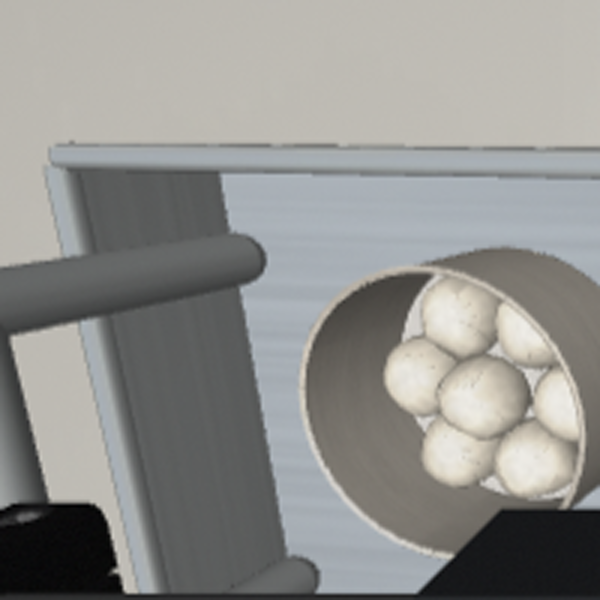

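View pics/f2.png

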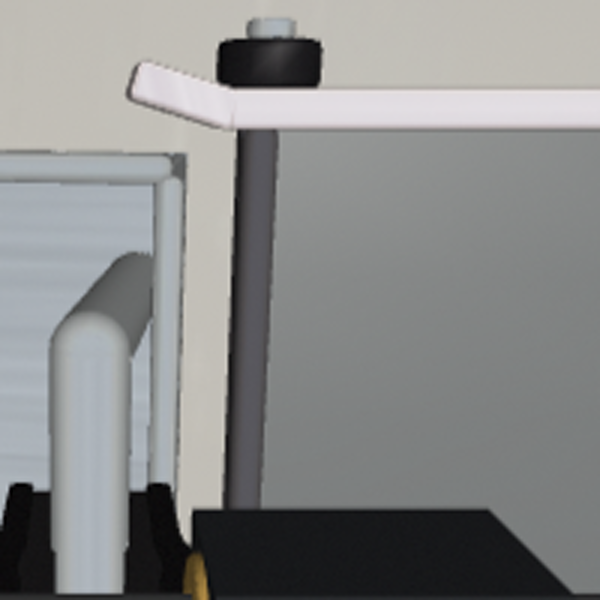

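Run:
```python
from h import *
o=robot.get_obs()
yb=np.radians(5.2); B0=np.array([.6244,-.0643]); ex=np.array([np.cos(yb),np.sin(yb)]); ey=np.array([-ex[1],ex[0]])
def b(u,v,z):
    p=plane('wrist',u,v,z,o); q=p[:2]-B0; return np.round([q@ex,q@ey],4)
print('tray RL',b(36.7,118.3,.04),'FL',b(347.3,121.7,.0665))
print('wall inner top',b(368,113,.03),b(490,112.5,.03),'outer',b(490,99.5,.03), 'far',b(635,112.5,.03))
for z in (.012,.018,.024): print('lip front edge',z,b(290+237/3,70+140/3,z),b(290+224/3,70+505/3,z))
print('front wall low edge z .027', b(290+186/3,70+160/3,.027))
```

```text
tray RL [-0.2027  0.0668] FL [-0.0255  0.0664]
wall inner top [-0.0101  0.0698] [0.0636 0.0702] outer [0.0626 0.0777] far [0.1513 0.0703]
lip front edge 0.012 [-0.0068  0.0671] [-0.0063 -0.0192]
lip front edge 0.018 [-0.0077  0.0673] [-0.0072 -0.0167]
lip front edge 0.024 [-0.0085  0.0675] [-0.0081 -0.0142]
front wall low edge z .027 [-0.0193  0.0635]
```

```bash
python3 -m crank '[[0.001,0,0.008,0,0,0,-1],[0.002,0,0.016,0,0,0,-1],[0.003,0,0.024,0,0,0,-1],[0.003,0,0.032,0,0,0,-1],[0.003,0,0.042,0,0,0,-1],[0.003,0,0.042,0,0,0,-1]]' 40
python3 -m crank '[[0,0,0.008,0,0,0,-1],[0,0,0.016,0,0,0,-1],[0,0,0.024,0,0,0,-1],[0,0,0.032,0,0,0,-1],[0,0,0.042,0,0,0,-1],[0,0,0.042,0,0,0,-1]]' 40
python3 - <<'E'
from h import *
import cv2
o=st(); im=vision.camera("wrist"); cv2.imwrite("pics/g_wrist.png",im)
E
```

```text
time: 7.25
position: [0.607, -0.0676, 0.0882]
tool_rot: [-0.522, 0.476, -0.477, 0.523]
ft_force: [0.6, 0.4, -3.4]
grip_width: 0.01
time: 8.0
position: [0.6278, -0.0657, 0.0882]
tool_rot: [-0.522, 0.476, -0.477, 0.523]
ft_force: [0.6, 1.0, -3.5]
grip_width: 0.0101
t 8.0 p [ 0.6278 -0.0657  0.0882] yawz 5.21 yz [ 5.e-04 -1.e+00  2.e-03] F [ 0.61  0.95 -3.48] w 0.0101 q [-0.28  0.72  1.53  0.    0.89 -0.37]
```

View pics/g_wrist.png

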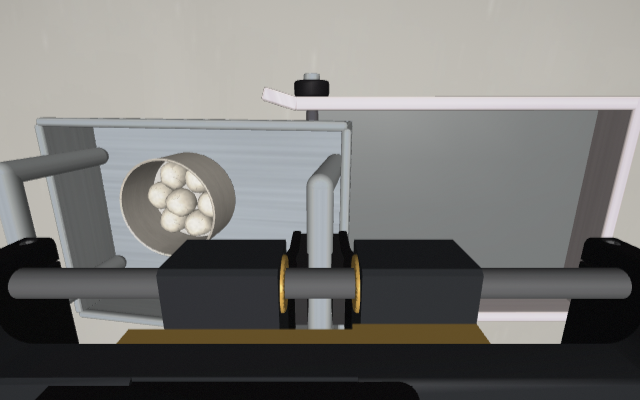

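```bash
python3 -m crank '[[0,0,0.010,0,0,0,-1],[0,0,0.020,0,0,0,-1],[0,0.003,0.020,0,0,0,-1],[0,0.006,0.020,0,0,0,-1],[0,0.006,0.020,0,0,0,-1]]' 40
python3 -m crank '[[0,0.002,0,0,0,0,-1],[0,0.004,0,0,0,0,-1],[0,0.004,0,0,0,0,-1]]' 40
python3 -m crank '[[0,0.002,0,0,0,0,-1],[0,0.004,0,0,0,0,-1],[0,0.004,0,0,0,0,-1]]' 40
```

```text
time: 8.68
position: [0.6369, -0.0648, 0.0851]
tool_rot: [-0.522, 0.477, -0.477, 0.522]
ft_force: [1.3, 0.7, -4.1]
grip_width: 0.01
time: 9.05
position: [0.6367, -0.0648, 0.083]
tool_rot: [0.522, -0.477, 0.477, -0.522]
ft_force: [1.4, 0.3, -2.7]
grip_width: 0.0101
time: 9.43
position: [0.6366, -0.0648, 0.0809]
tool_rot: [0.522, -0.477, 0.477, -0.522]
ft_force: [1.3, -0.3, -2.3]
grip_width: 0.01
```

```bash
for i in 1 2; do python3 -m crank '[[0,0.002,0,0,0,0,-1],[0,0.004,0,0,0,0,-1],[0,0.004,0,0,0,0,-1]]' 40; done
```

```text
time: 9.8
position: [0.6366, -0.0648, 0.079]
tool_rot: [0.522, -0.477, 0.477, -0.522]
ft_force: [1.4, 0.2, -1.4]
grip_width: 0.0101
time: 10.18
position: [0.6366, -0.0647, 0.0769]
tool_rot: [0.522, -0.477, 0.477, -0.522]
ft_force: [2.5, 0.1, -1.5]
grip_width: 0.0103
```

```bash
python3 -m crank '[[0,0.002,0,0,0,0,-1],[0,0.002,0,0,0,0,-1],[0,0.002,0,0,0,0,-1]]' 40;  python3 -m crank '[[0,0.002,0,0,0,0,-1],[0,0.002,0,0,0,0,-1]]' 40
python3 - <<'E'
from h import *
import cv2
o=st(); im=vision.camera("wrist"); cv2.imwrite("pics/h_wrist.png",im); 
cv2.imwrite("pics/h_scene.png",cv2.resize(vision.camera("scene")[160:260,250:400],None,fx=5,fy=5,interpolation=cv2.INTER_CUBIC))
E
```

```text
time: 10.55
position: [0.6368, -0.0648, 0.0761]
tool_rot: [-0.522, 0.477, -0.477, 0.522]
ft_force: [1.4, 0.4, -1.1]
grip_width: 0.0101
time: 10.8
position: [0.6369, -0.0648, 0.076]
tool_rot: [-0.522, 0.476, -0.477, 0.522]
ft_force: [0.4, 0.4, 4.9]
grip_width: 0.01
t 10.8 p [ 0.6369 -0.0648  0.076 ] yawz 5.22 yz [ 3.e-04 -1.e+00  6.e-04] F [0.43 0.41 4.85] w 0.01 q [-0.28  0.75  1.51 -0.    0.88 -0.37]
```

View pics/h_scene.png

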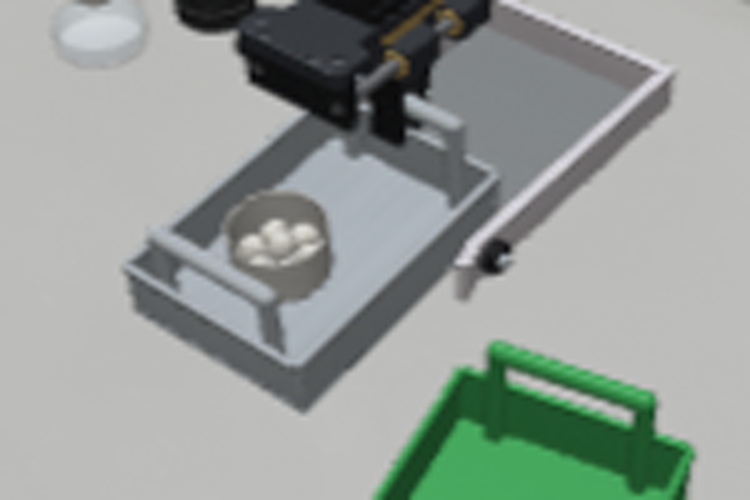

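View pics/h_wrist.png

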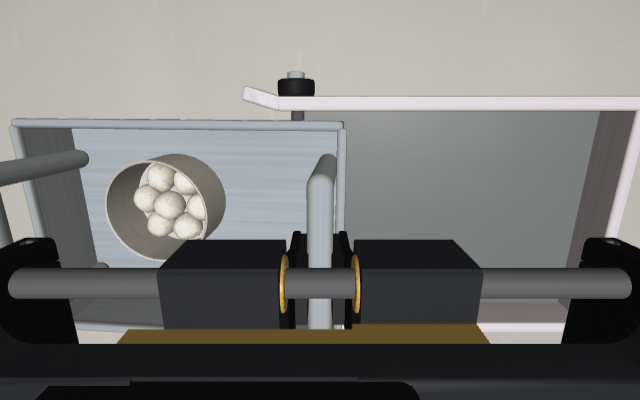

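```bash
python3 -m crank '[[0,-0.001,0,0,0,0,-0.9],[0,-0.001,0,0,0,0,-0.7],[0,-0.001,0,0,0,0,-0.3],[0,-0.001,0,0,0,0,-0.1],[0,-0.001,0,0,0,0,0],[0,-0.001,0,0,0,0,0]]' 40
python3 - <<'E'
from h import *
import cv2
o=st(); im=vision.camera("wrist"); cv2.imwrite("pics/i_wrist.png",im)
E
```

```text
time: 11.65
position: [0.6365, -0.0647, 0.0753]
tool_rot: [0.522, -0.477, 0.477, -0.522]
ft_force: [0.2, -0.2, 0.6]
grip_width: 0.0405
t 11.65 p [ 0.6365 -0.0647  0.0753] yawz 5.21 yz [-2.e-04 -1.e+00 -6.e-04] F [ 0.25 -0.23  0.64] w 0.0405 q [-0.28  0.75  1.51 -0.    0.88 -0.37]
```

View pics/i_wrist.png

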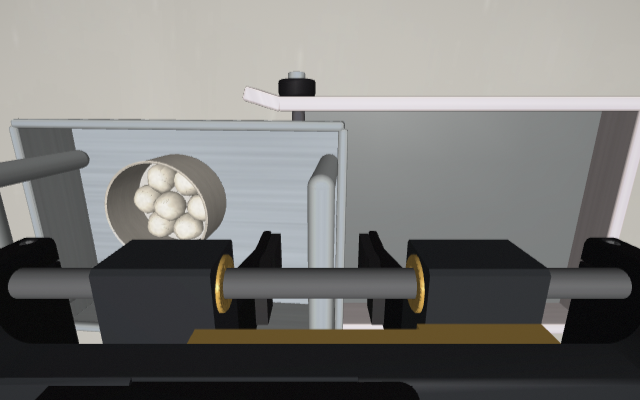

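```bash
python3 -m crank '[[0,-0.05,0,0,0,0,0.5],[0,-0.15,0,0,0,0,1],[0,-0.25,0,0,0,0,1],[0.04,-0.25,-0.08,0,0,0,1],[0.08,-0.25,-0.16,0,0,0,1],[0.14,-0.25,-0.24,0,0,0,1],[0.14,-0.25,-0.24,0,0,0,1],[0.14,-0.25,-0.24,0,0,0,1]]' 40
python3 - <<'E'
from h import *
import cv2,json
o=st(); im=vision.camera("wrist"); cv2.imwrite("pics/j_wrist.png",im)
json.dump({k:np.array(v).tolist() for k,v in o.items()},open('j_obs.json','w'))
E
```

```text
time: 12.7
position: [0.5241, -0.1455, 0.2008]
tool_rot: [-0.522, 0.477, -0.477, 0.522]
ft_force: [-0.1, -0.3, -0.1]
grip_width: 0.0869
t 12.7 p [ 0.5241 -0.1455  0.2008] yawz 5.16 yz [ 2.0e-04 -1.0e+00  1.2e-03] F [-0.13 -0.26 -0.14] w 0.0869 q [-0.48  0.47  1.68  0.    1.   -0.57]
```

View pics/j_wrist.png

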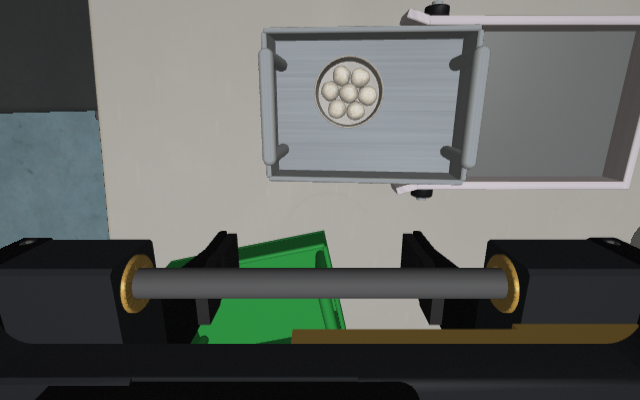

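Run:
```python
import cv2
im=cv2.imread('pics/j_wrist.png')
cv2.imwrite('pics/j1.png',cv2.resize(im[0:210,245:515],None,fx=2.9,fy=2.8,interpolation=cv2.INTER_CUBIC))
```

```text
(no output)
```

View pics/j1.png

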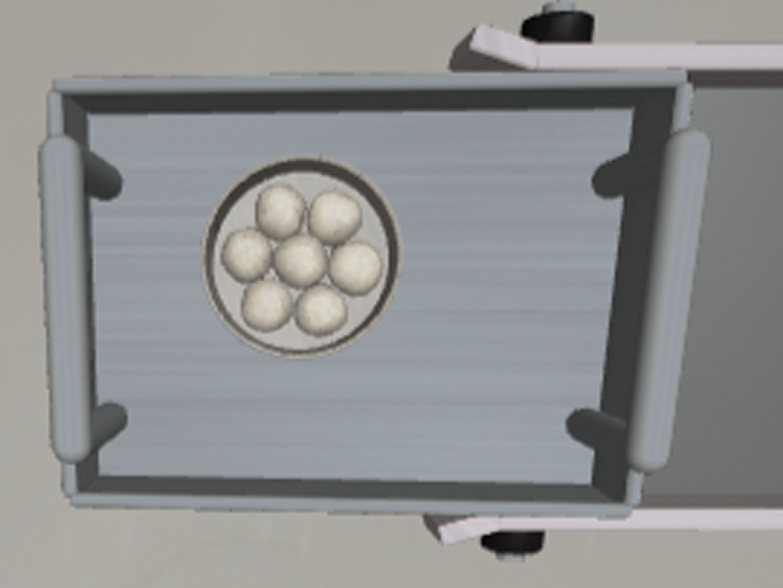

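Run:
```python
from h import *
import json
o=json.load(open('j_obs.json'))
yb=np.radians(5.2); B0=np.array([.6244,-.0643]); ex=np.array([np.cos(yb),np.sin(yb)]); ey=np.array([-ex[1],ex[0]])
W=lambda x,y,z:plane('wrist',245+x/2.9,y/2.8,z,o)
b=lambda p:np.round([(p[:2]-B0)@ex,(p[:2]-B0)@ey],4)
r=(W(62,143,.0705)+W(72,452,.0705))/2; f=(W(688,138,.083)+W(650,462,.083))/2
print('rear bar',r,b(r),'front bar',f,b(f)); d=f-r; print('yaw',np.degrees(np.arctan2(d[1],d[0])),np.linalg.norm(d[:2]))
for n,x,y,z in (('RL',53,85,.04),('RR',70,508,.04),('FL',690,75,.054),('FR',637,515,.054)): print(n,b(W(x,y,z)))
print('wall inner L',b(W(535,68,.03)),b(W(780,68,.03)),'R',b(W(498,515,.03)),b(W(780,512,.03)))
goal([r[0],r[1],.0635],Rdown(yb,0),robot.get_obs())
```

```text
rear bar [ 0.4764548  -0.07784607  0.0705    ] [-1.486e-01 -1.000e-04] front bar [ 0.63870074 -0.06366216  0.083     ] [ 0.0143 -0.0007]
yaw 4.99622503332123 0.16286475654454585
RL [-0.1546  0.0637]
RR [-0.1549 -0.0676]
FL [0.0253 0.0638]
FR [ 0.0261 -0.0667]
wall inner L [-0.0109  0.0707] [0.0629 0.0708] R [-0.0105 -0.0723] [ 0.0856 -0.0712]
shift [-0.1429  0.2744 -0.0837] turn [-0.0004  0.0001  0.0001] steps 2.1953371828216404 0.007238549798265097
```

```bash
python3 -m crank '[[-0.07,0,-0.04,0,0,0,1],[-0.143,0.0,-0.084,0,0,0,1],[-0.143,0.08,-0.084,0,0,0,1],[-0.143,0.16,-0.084,0,0,0,1],[-0.143,0.22,-0.084,0,0,0,1],[-0.143,0.25,-0.084,0,0,0,1],[-0.143,0.274,-0.084,0,0,0,1],[-0.143,0.274,-0.084,0,0,0,0.5],[-0.143,0.274,-0.084,0,0,0,0]]'
python3 - <<'E'
from h import *
import cv2
o=st(); cv2.imwrite("pics/k_wrist.png",vision.camera("wrist"))
E
```

```text
time: 13.88
position: [0.4758, -0.0779, 0.0639]
tool_rot: [-0.522, 0.476, -0.477, 0.522]
ft_force: [0.3, 0.5, 0.4]
grip_width: 0.0741
t 13.88 p [ 0.4758 -0.0779  0.0639] yawz 5.24 yz [ 5.e-04 -1.e+00  1.e-03] F [0.3  0.45 0.36] w 0.0741 q [-0.39  0.64  1.93  0.    0.58 -0.49]
```

View pics/k_wrist.png

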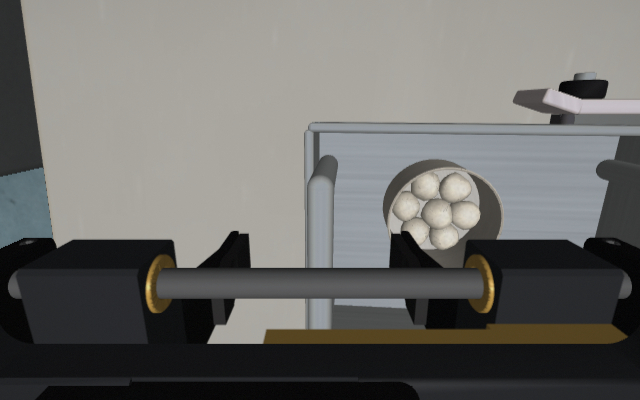

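Rear bar at col 320, centred between the fingers. I'll close on it.

```bash
python3 -m crank '[[0,0,0,0,0,0,-0.5],[0,0,0,0,0,0,-0.9],[0,0,0,0,0,0,-1],[0,0,0,0,0,0,-1],[0,0,0,0,0,0,-1],[0,0,0,0,0,0,-1],[0,0,0,0,0,0,-1],[0,0,0,0,0,0,-1]]' 40
python3 - <<'E'
from h import *
o=st()
E
```

```text
time: 14.92
position: [0.4754, -0.078, 0.0634]
tool_rot: [-0.522, 0.477, -0.477, 0.522]
ft_force: [0.9, -0.2, -1.1]
grip_width: 0.0106
t 14.93 p [ 0.4754 -0.078   0.0634] yawz 5.2 yz [ 1.e-04 -1.e+00  3.e-04] F [ 0.91 -0.19 -1.07] w 0.0106 q [-0.4   0.64  1.93  0.    0.57 -0.49]
```

```bash
python3 -m crank '[[0,0,0.009,0,0,0,-1],[0,-0.002,0.018,0,0,0,-1],[0,-0.003,0.027,0,0,0,-1],[0,-0.005,0.036,0,0,0,-1],[0,-0.006,0.045,0,0,0,-1],[0,-0.008,0.054,0,0,0,-1],[0,-0.009,0.063,0,0,0,-1],[0,-0.010,0.072,0,0,0,-1],[0,-0.012,0.081,0,0,0,-1],[0,-0.013,0.090,0,0,0,-1]]' 40
python3 - <<'E'
from h import *
import cv2
o=st(); cv2.imwrite("pics/l_wrist.png",vision.camera("wrist")); 
cv2.imwrite("pics/l_scene.png",cv2.resize(vision.camera("scene")[160:260,250:400],None,fx=5,fy=5,interpolation=cv2.INTER_CUBIC))
E
```

```text
time: 16.18
position: [0.5203, -0.0739, 0.0701]
tool_rot: [0.522, -0.477, 0.477, -0.522]
ft_force: [-2.7, 0.3, -1.0]
grip_width: 0.0107
t 16.18 p [ 0.5203 -0.0739  0.0701] yawz 5.21 yz [ 0.e+00 -1.e+00 -1.e-04] F [-2.66  0.32 -1.  ] w 0.0107 q [-0.35  0.66  1.81 -0.    0.67 -0.44]
```

View pics/l_wrist.png

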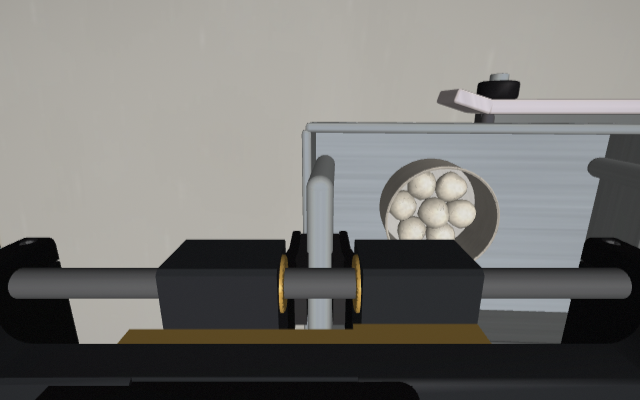

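View pics/l_scene.png

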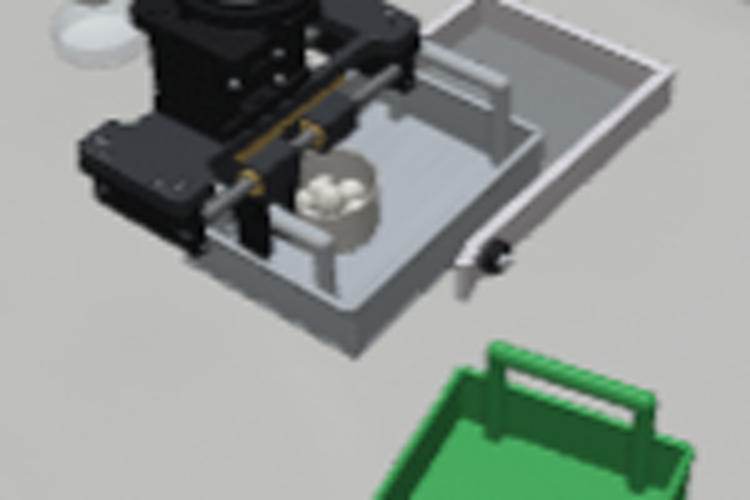

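```bash
python3 -m crank '[[0,0,0.009,0,0,0,-1],[0,-0.002,0.018,0,0,0,-1],[0,-0.003,0.027,0,0,0,-1],[0,-0.005,0.036,0,0,0,-1],[0,-0.006,0.045,0,0,0,-1],[0,-0.008,0.054,0,0,0,-1],[0,-0.009,0.063,0,0,0,-1],[0,-0.010,0.072,0,0,0,-1],[0,-0.012,0.081,0,0,0,-1],[0,-0.013,0.090,0,0,0,-1]]' 40
python3 -m crank '[[0,0,0,0,0,0,-1],[0,0,0,0,0,0,-1],[0,0,0,0,0,0,-1]]' 40
python3 - <<'E'
from h import *
import cv2
o=st(); cv2.imwrite("pics/m_wrist.png",vision.camera("wrist")); 
cv2.imwrite("pics/m_scene.png",cv2.resize(vision.camera("scene")[150:250,260:410],None,fx=5,fy=5,interpolation=cv2.INTER_CUBIC))
E
```

```text
time: 17.52
position: [0.5652, -0.0698, 0.0766]
tool_rot: [-0.522, 0.477, -0.477, 0.522]
ft_force: [-1.4, -0.7, -1.6]
grip_width: 0.0104
time: 17.9
position: [0.5658, -0.07, 0.0767]
tool_rot: [-0.522, 0.476, -0.478, 0.523]
ft_force: [1.6, 0.6, -2.8]
grip_width: 0.0098
t 17.9 p [ 0.5658 -0.07    0.0767] yawz 5.2 yz [ 7.0e-04 -1.0e+00  2.3e-03] F [ 1.61  0.56 -2.84] w 0.0098 q [-0.32  0.68  1.7   0.    0.76 -0.41]
```

View pics/m_wrist.png

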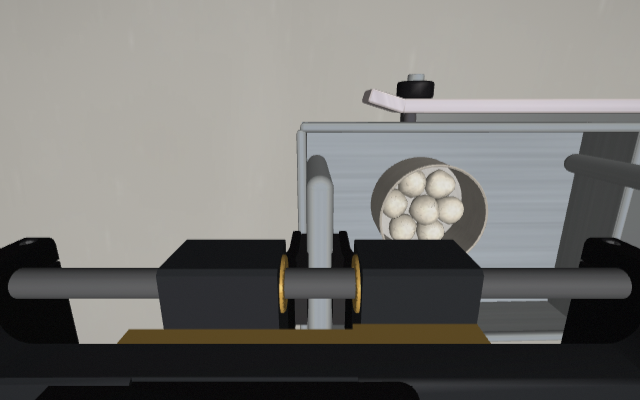

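View pics/m_scene.png

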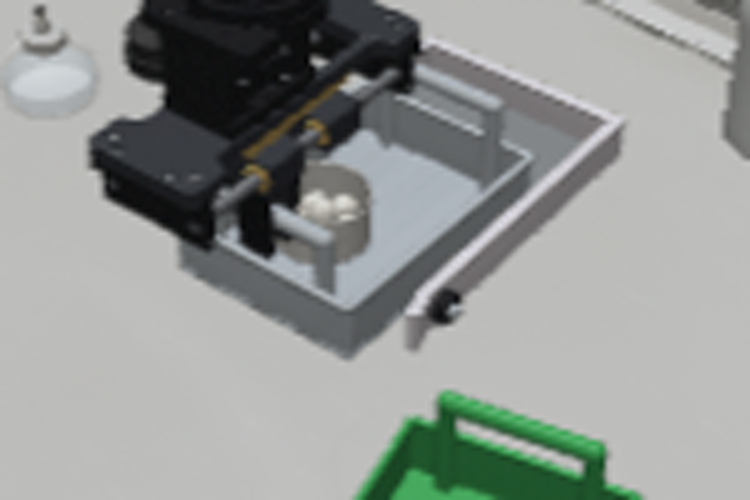

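```bash
python3 -m crank '[[0,-0.002,0.004,0,0,0,-1],[0,-0.004,0.008,0,0,0,-1],[0,-0.006,0.012,0,0,0,-1],[0,-0.008,0.016,0,0,0,-1],[0,-0.008,0.020,0,0,0,-1],[0,-0.008,0.020,0,0,0,-1]]' 40
python3 -m crank '[[0,-0.002,0.008,0,0,0,-1],[0,-0.004,0.016,0,0,0,-1],[0,-0.006,0.024,0,0,0,-1],[0,-0.006,0.032,0,0,0,-1],[0,-0.006,0.040,0,0,0,-1],[0,-0.006,0.040,0,0,0,-1]]' 40
python3 - <<'E'
from h import *
import cv2
o=st(); cv2.imwrite("pics/n_wrist.png",vision.camera("wrist")); 
cv2.imwrite("pics/n_scene.png",cv2.resize(vision.camera("scene")[150:250,260:410],None,fx=5,fy=5,interpolation=cv2.INTER_CUBIC))
E
```

```text
time: 18.75
position: [0.5751, -0.0688, 0.0804]
tool_rot: [-0.522, 0.477, -0.477, 0.522]
ft_force: [0.4, -0.4, -3.9]
grip_width: 0.0098
time: 19.5
position: [0.5957, -0.0671, 0.0837]
tool_rot: [-0.522, 0.476, -0.477, 0.523]
ft_force: [0.7, 0.2, -3.6]
grip_width: 0.0098
t 19.5 p [ 0.5957 -0.0671  0.0837] yawz 5.21 yz [ 5.0e-04 -1.0e+00  1.8e-03] F [ 0.67  0.16 -3.55] w 0.0098 q [-0.3   0.7   1.62  0.    0.82 -0.39]
```

View pics/n_wrist.png

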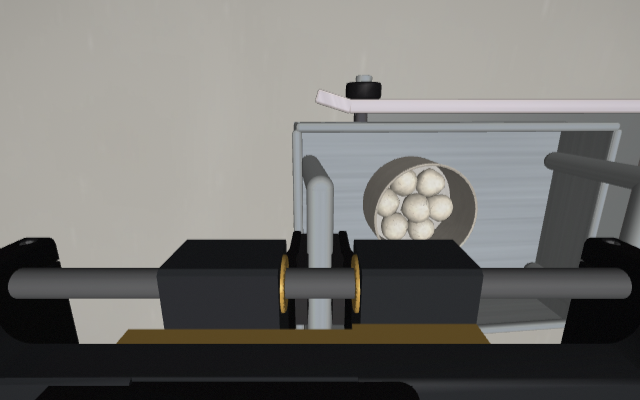

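View pics/n_scene.png

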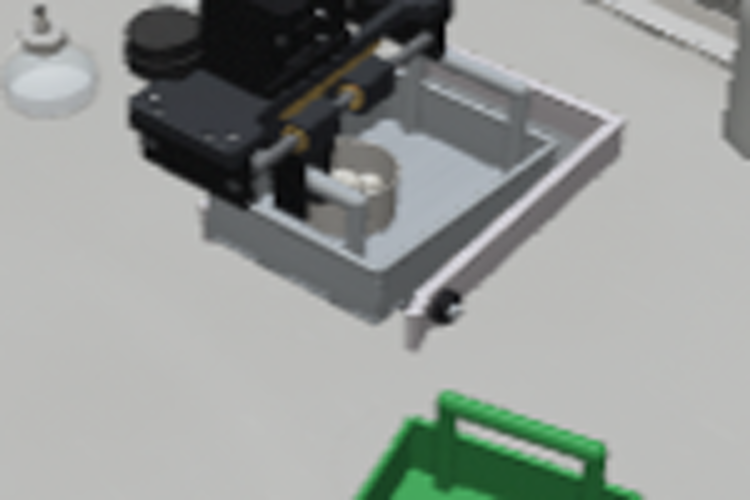

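```bash
python3 -m crank '[[0,0,0.008,0,0,0,-1],[0,0,0.016,0,0,0,-1],[0,0,0.024,0,0,0,-1],[0,0,0.032,0,0,0,-1],[0,0,0.040,0,0,0,-1],[0,0,0.048,0,0,0,-1],[0,0,0.056,0,0,0,-1],[0,0,0.064,0,0,0,-1],[0,0,0.072,0,0,0,-1],[0,0,0.080,0,0,0,-1]]' 40
python3 - <<'E'
from h import *
import cv2,json
o=st(); im=vision.camera("wrist");cv2.imwrite("pics/p_wrist.png",im)
json.dump({k:np.array(v).tolist() for k,v in o.items()},open('p_obs.json','w'))
cv2.imwrite("pics/p1.png",cv2.resize(im[70:240,270:640],None,fx=2.15,fy=2.15,interpolation=cv2.INTER_CUBIC))
E
```

```text
time: 20.85
position: [0.6348, -0.0634, 0.0835]
tool_rot: [0.522, -0.477, 0.477, -0.522]
ft_force: [-0.7, -0.3, -3.5]
grip_width: 0.0098
t 20.85 p [ 0.6348 -0.0634  0.0835] yawz 5.21 yz [-0. -1. -0.] F [-0.67 -0.26 -3.51] w 0.0098 q [-0.27  0.74  1.51 -0.    0.89 -0.37]
```

View pics/p1.png

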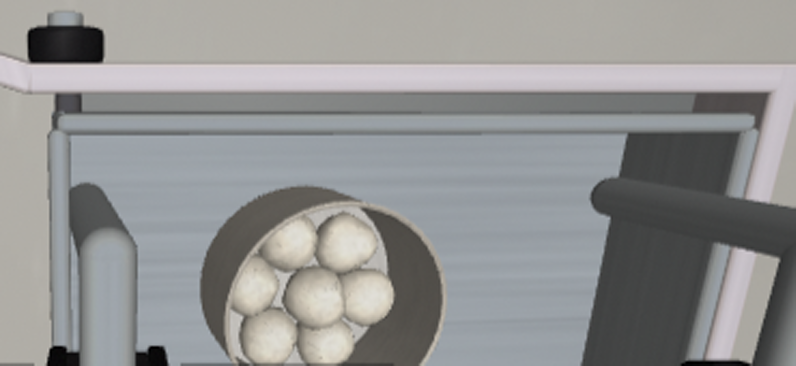

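Run:
```python
from h import *
import json
o=json.load(open('p_obs.json'))
yb=np.radians(5.2); B0=np.array([.6244,-.0643]); ex=np.array([np.cos(yb),np.sin(yb)]); ey=np.array([-ex[1],ex[0]])
W=lambda x,y,z:plane('wrist',270+x/2.15,70+y/2.15,z,o)
b=lambda p:np.round([(p[:2]-B0)@ex,(p[:2]-B0)@ey],4)
print('rim RL (z.061)',b(W(60,118,.061)),'FL z.044',b(W(755,118,.044)),'back inner top',b(W(769,92,.03)),'lip front/back edges',b(W(55,100,.012)),b(W(82,100,.012)),'wall',b(W(300,93,.03)))
```

```text
rim RL (z.061) [-0.0003  0.0649] FL z.044 [0.1781 0.0642] back inner top [0.1927 0.0705] lip front/back edges [-0.0049  0.0674] [0.0032 0.0674] wall [0.0638 0.07  ]
```

```bash
python3 -m crank '[[0,0,0.006,0,0,0,-1],[0,0,0.012,0,0,0,-1],[0,0,0.018,0,0,0,-1],[0,0,0.025,0,0,0,-1],[0,0,0.025,0,0,0,-1]]' 40
python3 -m crank '[[0,0.004,-0.0015,0,0,0,-1],[0,0.008,-0.003,0,0,0,-1],[0,0.012,-0.005,0,0,0,-1],[0,0.016,-0.0065,0,0,0,-1],[0,0.020,-0.008,0,0,0,-1],[0,0.024,-0.0095,0,0,0,-1],[0,0.024,-0.0095,0,0,0,-1]]' 40
python3 - <<'E'
from h import *
import cv2,json
o=st(); im=vision.camera("wrist");cv2.imwrite("pics/q_wrist.png",im)
cv2.imwrite("pics/q1.png",cv2.resize(im[70:240,270:640],None,fx=2.15,fy=2.15,interpolation=cv2.INTER_CUBIC))
yb=np.radians(5.2); B0=np.array([.6244,-.0643]); ex=np.array([np.cos(yb),np.sin(yb)]); ey=np.array([-ex[1],ex[0]])
W=lambda x,y,z:plane('wrist',270+x/2.15,70+y/2.15,z,o)
print((o['position'][:2]-B0)@ex)
E
```

```text
time: 21.52
position: [0.6478, -0.0623, 0.0836]
tool_rot: [-0.522, 0.476, -0.477, 0.523]
ft_force: [1.3, 0.5, -4.0]
grip_width: 0.0096
time: 22.4
position: [0.6419, -0.0628, 0.0714]
tool_rot: [0.522, -0.477, 0.477, -0.522]
ft_force: [-0.8, -0.9, -1.0]
grip_width: 0.0096
t 22.4 p [ 0.6419 -0.0628  0.0714] yawz 5.21 yz [-1.e-04 -1.e+00 -7.e-04] F [-0.8  -0.9  -1.01] w 0.0096 q [-0.27  0.76  1.5  -0.    0.88 -0.36]
0.017602694117203554
```

View pics/q1.png

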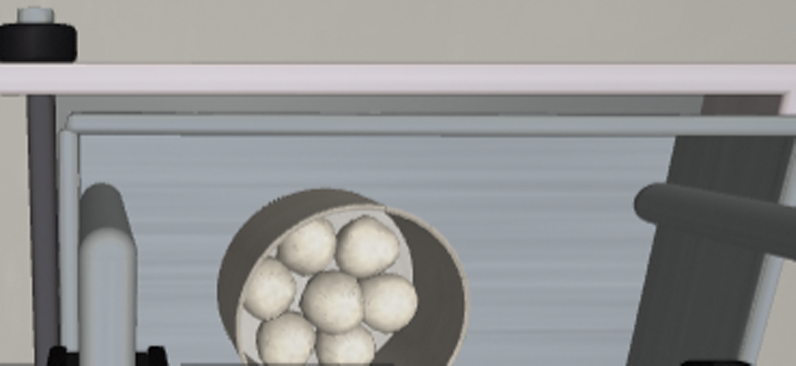

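```bash
python3 -m crank '[[0,0.002,-0.0005,0,0,0,-1],[0,0.004,-0.0015,0,0,0,-1],[0,0.004,-0.0015,0,0,0,-1]]' 40
python3 -m crank '[[0,0.002,-0.001,0,0,0,-1],[0,0.004,-0.0015,0,0,0,-1],[0,0.004,-0.0015,0,0,0,-1]]' 40
python3 - <<'E'
from h import *
import cv2,json
o=st(); im=vision.camera("wrist");cv2.imwrite("pics/r_wrist.png",im)
cv2.imwrite("pics/r1.png",cv2.resize(im[70:240,270:640],None,fx=2.15,fy=2.15,interpolation=cv2.INTER_CUBIC))
E
```

```text
time: 22.82
position: [0.6412, -0.0627, 0.0694]
tool_rot: [0.522, -0.477, 0.477, -0.522]
ft_force: [-2.0, -0.5, -1.3]
grip_width: 0.01
time: 23.2
position: [0.6406, -0.0628, 0.0674]
tool_rot: [0.522, -0.477, 0.477, -0.522]
ft_force: [-2.0, -0.9, -1.3]
grip_width: 0.0097
t 23.2 p [ 0.6406 -0.0628  0.0674] yawz 5.21 yz [-1.e-04 -1.e+00 -4.e-04] F [-2.03 -0.86 -1.27] w 0.0097 q [-0.27  0.77  1.5  -0.    0.87 -0.36]
```

View pics/r1.png

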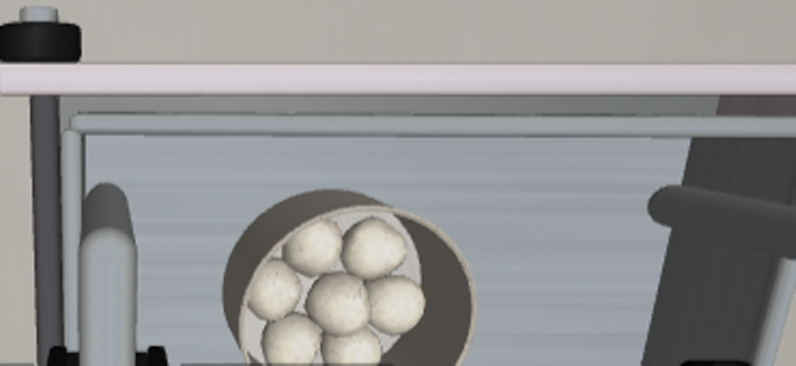

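```bash
python3 -m crank '[[0,0.001,-0.001,0,0,0,-1],[0,0.002,-0.001,0,0,0,-1],[0,0.002,-0.001,0,0,0,-1]]' 40
python3 -m crank '[[0,0.001,0,0,0,0,-1],[0,0.001,0,0,0,0,-1]]' 40
```

```text
time: 23.62
position: [0.6403, -0.0629, 0.0665]
tool_rot: [-0.522, 0.477, -0.477, 0.522]
ft_force: [-2.1, 0.8, -1.8]
grip_width: 0.0098
time: 23.88
position: [0.6405, -0.063, 0.0661]
tool_rot: [-0.522, 0.477, -0.477, 0.522]
ft_force: [-1.5, -0.2, -0.5]
grip_width: 0.0104
```

```bash
python3 -m crank '[[0,0.001,0,0,0,0,-1],[0,0.001,0,0,0,0,-1],[0,0.001,0,0,0,0,-1]]' 40
python3 -m crank '[[0,0.001,0,0,0,0,-1],[0,0.001,0,0,0,0,-1],[0,0.001,0,0,0,0,-1]]' 40
python3 - <<'E'
from h import *
import cv2
o=st(); im=vision.camera("wrist");cv2.imwrite("pics/s_wrist.png",im)
cv2.imwrite("pics/s_scene.png",cv2.resize(vision.camera("scene")[140:240,280:430],None,fx=5,fy=5,interpolation=cv2.INTER_CUBIC))
E
```

```text
time: 24.25
position: [0.6407, -0.063, 0.0661]
tool_rot: [-0.522, 0.476, -0.477, 0.522]
ft_force: [-3.1, 0.1, 4.8]
grip_width: 0.0108
time: 24.62
position: [0.6407, -0.063, 0.0661]
tool_rot: [-0.522, 0.476, -0.477, 0.522]
ft_force: [-2.7, 0.6, 6.4]
grip_width: 0.0106
t 24.62 p [ 0.6407 -0.063   0.0661] yawz 5.22 yz [ 4.0e-04 -1.0e+00  1.1e-03] F [-2.66  0.55  6.43] w 0.0106 q [-0.27  0.77  1.5   0.    0.87 -0.36]
```

View pics/s_scene.png

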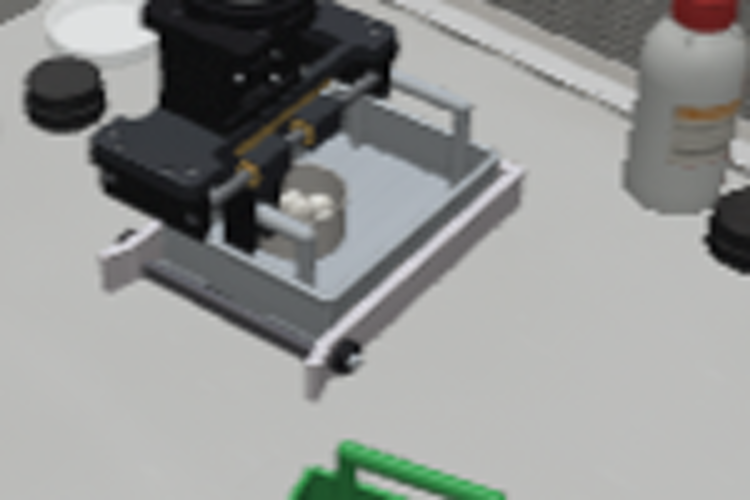

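The tray stands firmly at TCP z = 66.1 mm, and the view shows it behind the lip. I'll ease off the pressure and release.

```bash
python3 -m crank '[[0,-0.001,0,0,0,0,-0.95],[0,-0.001,0,0,0,0,-0.85],[0,-0.001,0,0,0,0,-0.6],[0,-0.001,0,0,0,0,-0.2],[0,-0.001,0,0,0,0,0],[0,-0.001,0,0,0,0,0]]' 40
python3 -m crank '[[0,-0.03,0,0,0,0,0],[0,-0.08,0,0,0,0,0.3],[0,-0.15,0,0,0,0,0.6],[0.05,-0.25,0,0,0,0,1],[0.1,-0.27,0.03,0,0,0,1],[0.14,-0.27,0.06,0,0,0,1],[0.14,-0.27,0.06,0,0,0,1],[0.14,-0.27,0.06,0,0,0,1]]' 40
python3 - <<'E'
from h import *
import cv2,json
o=st(); im=vision.camera("wrist");cv2.imwrite("pics/t_wrist.png",im)
json.dump({k:np.array(v).tolist() for k,v in o.items()},open('t_obs.json','w'))
cv2.imwrite("pics/t1.png",cv2.resize(im[0:220,200:520],None,fx=2.45,fy=2.45,interpolation=cv2.INTER_CUBIC))
cv2.imwrite("pics/t_scene.png",cv2.resize(vision.camera("scene")[120:340,180:460],None,fx=2.7,fy=2.7,interpolation=cv2.INTER_CUBIC))
E
```

```text
time: 25.48
position: [0.6403, -0.0629, 0.0652]
tool_rot: [0.522, -0.477, 0.477, -0.522]
ft_force: [-0.4, -0.3, -0.2]
grip_width: 0.0385
time: 26.48
position: [0.6756, -0.1291, 0.2005]
tool_rot: [0.522, -0.477, 0.476, -0.522]
ft_force: [0.4, 0.2, -0.2]
grip_width: 0.0868
t 26.48 p [ 0.6756 -0.1291  0.2005] yawz 5.22 yz [-0.001  -1.     -0.0013] F [ 0.45  0.22 -0.21] w 0.0868 q [-0.35  0.65  1.29  0.    1.2  -0.44]
```

View pics/t1.png

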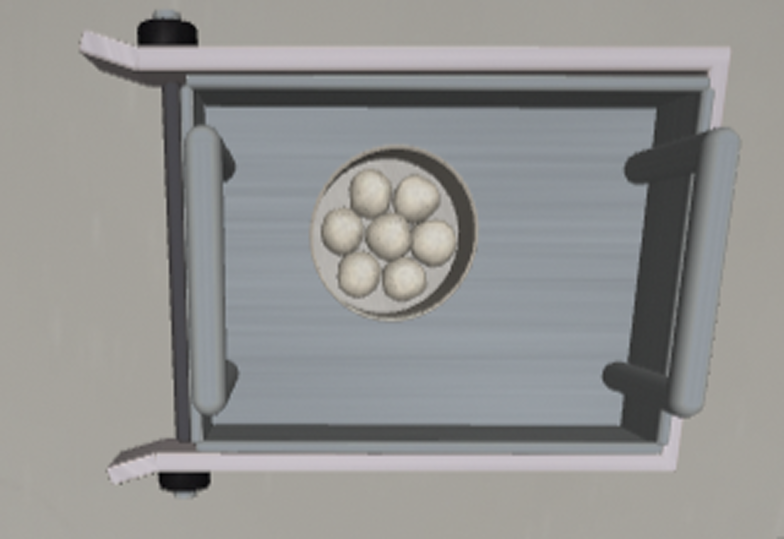

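View pics/t_scene.png

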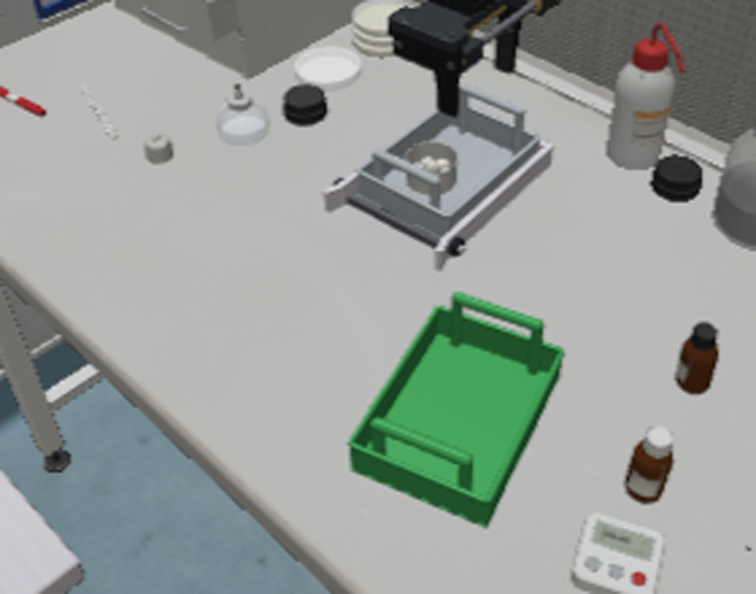

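Run:
```python
from h import *
import json
o=json.load(open('t_obs.json'))
yb=np.radians(5.2); B0=np.array([.6244,-.0643]); ex=np.array([np.cos(yb),np.sin(yb)]); ey=np.array([-ex[1],ex[0]])
W=lambda x,y,z:plane('wrist',200+x/2.45,y/2.45,z,o)
b=lambda p:np.round([(p[:2]-B0)@ex,(p[:2]-B0)@ey],4)
for n,x,y,z in (('RL',182,80,.044),('RR',192,452,.044),('FL',713,78,.044),('FR',665,450,.044),('rb1',203,130,.074),('rb2',210,410,.074),('fb1',725,133,.074),('fb2',687,411,.074),('lip back',181,90,.01),('lip back',190,438,.01),('back inner',714,72,.03)): print(n,b(W(x,y,z)))
l=lambda a,c:np.linalg.norm(a-c)
print('bar length rear/front',l(W(203,130,.074),W(210,410,.074)),l(W(725,133,.074),W(687,411,.074)))
st()
```

```text
RL [0.007 0.064]
RR [ 0.0063 -0.0668]
FL [0.1886 0.0649]
FR [ 0.1886 -0.0656]
rb1 [0.0168 0.044 ]
rb2 [ 0.0167 -0.0449]
fb1 [0.1806 0.0433]
fb2 [ 0.1804 -0.0449]
lip back [0.0022 0.067 ]
lip back [ 0.0012 -0.0687]
back inner [0.1953 0.0696]
bar length rear/front 0.0888714336822459 0.0882804647174023
t 26.57 p [ 0.6755 -0.1288  0.2004] yawz 5.26 yz [-9.0e-04 -1.0e+00 -1.5e-03] F [ 0.66 -0.65  0.05] w 0.0869 q [-0.35  0.65  1.29  0.    1.2  -0.44]
```

Run:
```python
from rig import robot
print(robot.hand_in())
```

```text
the job is handed in; nothing more can be done
None
```

The tray is put away flat on the bay floor behind the lip, and I handed the job in at about 26.6 s of the 72 s allowed. The hand-in gave no verdict.

**What I did:**
1. I took the front bar, lifted the leading end about 27 mm and turned the tray about 6.6° into line with the bay.
2. I drew it over the lip, lowered it until the wrist force showed it bearing on the lip, and let go.
3. I took the rear bar and pushed the tray over the lip while raising the rear, so the front eased onto the floor.
4. I slid it fully in, lowered the rear until the force turned upward, opened the fingers and backed away.

**What the last checks showed:**
- **Position:** the trailing edge is about 6.5–7 mm past the middle of the lip, against the 2 mm needed. The leading edge is at about 189 mm, before the back wall at 194 mm.
- **Alignment:** the tray is within about 0.3° of the bay and about 1 mm off centre.
- **Flatness:** the bars are the same size in the picture and the tray stood firm when pressed with the rear bar at floor height, so it is not resting on the lip. I did not measure the tilt directly.
- **Tin and surroundings:** the tin stands upright in the tray. The bystanders visible in the last scene picture look unmoved, though I did not measure them.
- **Gripper:** it is open, about 125 mm above the bars, and touching nothing.

**Disagreements:** early fixes from the scene and side cameras differed by 5–15 mm, so I used the wrist camera for all positions. Even there, views of the lip varied by 2–4 mm along the bay. The lip height, about 12 mm, comes from touch and agrees with the pictures only roughly.

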